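# Take a pellet die apart and set its parts out to dry

## Task

The rinsed steel pellet die still stands assembled: take it apart from the top down and set each part to dry where it belongs. Hang the plunger by its collar, rod down, in the bored white block, lower the loose ring fully over the thick peg and the sleeve fully over the slim peg, and lay the base, spigot up, flat in the empty glass dish. Lower each part until it rests rather than dropping it, and do not knock or shift the little flask and the vial that stand among them.

Things in the scene. Friction and masses are not known exactly. Their poses are not given: they have to be found in the camera images.
- die_plunger: Steel plunger, the topmost part. Origin: centre of the flat lower end of its rod; z along it, up. Rod 15 mm dia from z = 0 to 48, collar 40 mm dia from 48 to 54, grooved knob 24 mm dia from 54 to 78 (grip it here). 0.19 to 0.33 kg. At the start the collar lies on the ring and the rod hangs down through ring and sleeve, so it must rise 50 mm to come clear of the sleeve.
- die_ring: Loose steel knock-out ring, second from the top: 50 mm outside dia, 30 mm bore right through, 18 mm high. Origin: centre of its underside, z up. It lies on the sleeve's top round the plunger's rod. 0.11 to 0.20 kg.
- die_sleeve: Steel sleeve (die body), third from the top: 60 mm outside dia, 18 mm bore right through, 46 mm high. Origin: centre of its underside, z up. Its lower end stands on the base's flange, over the spigot. 0.37 to 0.65 kg.
- die_base: Steel base of the die, undermost, standing on the bench: flange 80 mm dia and 14 mm thick, on it a round spigot 15 mm dia and 14 mm high (z = 14 to 28) to grip it by. Origin: centre of its underside, z up. 0.30 to 0.52 kg. The whole stack is 108 mm high.
- bored_block: Place of the plunger: round white plastic block 64 mm dia and 60 mm high, fixed, with one upright bore 28 mm dia, 54 mm deep, in the middle of its top. Origin: centre of its underside, z up. With the collar resting on the top the plunger's origin is 12 mm above this origin and the rod's end touches nothing.
- thick_peg: Place of the ring: fixed stand, white round foot 64 mm dia and 10 mm high, in its middle an upright aluminium peg 22 mm dia with a tapered tip, peg top 44 mm above the bench. Origin: centre of its underside, z up. The ring lies on the foot (its origin 10 mm above this one). The sleeve does not fit over this peg.
- slim_peg: Place of the sleeve: fixed stand, white round foot 74 mm dia and 10 mm high, in its middle an upright aluminium peg only 8 mm dia with a tapered tip, peg top 50 mm above the bench. Origin: centre of its underside, z up. The sleeve stands on the foot (its origin 10 mm above this one).
- glass_dish: Place of the base: empty clear glass petri dish, fixed (other dishes on the bench hold vials), 108 mm outside dia, 18 mm high, inside about 98 mm wide with a floor 3 mm thick. Origin: centre of its underside, z up.
- flask: Bystander, loose: small round stoppered glass flask, 55 mm dia, 71 mm high, upright. Origin: centre of its underside. Leave it where it stands.
- vial: Bystander, loose: single slim white-capped sample vial, 20 mm dia, 77 mm high, upright. Origin: centre of its underside. Leave it where it stands.
Not all that is in view belongs to the job. Leave any orange or red look-alike of the die_base alone. What is shaped like the die_plunger but green is not meant.

How it is judged (in metres and radians):
At the end, for the whole second after the job is handed in: Plunger hanging by its collar in the bored block, ring down on the thick peg's foot, sleeve down on the slim peg's foot (each within 10 mm of its axis), base flat in the dish within 13 mm of its centre; heights within 4 mm, all upright within 0.12 rad, at rest and released (horizontal distance between die_plunger and bored_block below 0.01 m and z of die_plunger in the frame of bored_block between 0.008 and 0.016 m and angle between each of die_plunger, die_ring, die_sleeve, die_base's own z axis and vertical below 0.12 rad and linear speed of each of die_plunger, die_ring, die_sleeve, die_base below 0.02 m/s and horizontal distance between die_ring and thick_peg below 0.01 m and z of die_ring in the frame of thick_peg between 0.006 and 0.014 m and horizontal distance between die_sleeve and slim_peg below 0.01 m and z of die_sleeve in the frame of slim_peg between 0.006 and 0.014 m and horizontal distance between die_base and glass_dish below 0.013 m and z of die_base in the frame of glass_dish between -0.001 and 0.007 m); the robot touches nothing.
It fails at once if a part of the die is dropped (falls freely by more than about 2 cm) ((linear speed of die_plunger above 0.65 m/s and contact force between the fingers and die_plunger below 0.02 N) or (linear speed of die_ring above 0.65 m/s and contact force between the fingers and die_ring below 0.02 N) or (linear speed of die_sleeve above 0.65 m/s and contact force between the fingers and die_sleeve below 0.02 N) or (linear speed of die_base above 0.65 m/s and contact force between the fingers and die_base below 0.02 N)).
It fails at once if the flask is knocked over or pushed more than 30 mm (distance of flask from where it was at the start of the episode above 0.03 m or angle between flask's own z axis and vertical above 0.35 rad).
It fails at once if the vial is knocked over or pushed more than 30 mm (distance of vial from where it was at the start of the episode above 0.03 m or angle between vial's own z axis and vertical above 0.35 rad).
It also fails if it takes over 104 s, if anything falls off the work surface, if the arm or the gripper's body presses on something with over 40 N, if the wrist force passes 120 N, or if a joint passes its speed limit or range.

## Robot

A 6-joint arm with a two-finger parallel gripper is mounted at the origin on a cart in front of the work surface, level with it; the furniture and walls round the work are solid. World frame = base frame: x ahead of the robot, y to its left, z up, the work surface at z = 0. Lengths are in m, angles in degrees, forces in N, time in s.
With the tool pointing down it reaches from about 0.25 to 0.725 m from the base axis. Payload 9.7 kg.
Tool frame: the origin (TCP) lies between the finger pads; the fingertips stand 25 mm ahead of it and the grasp point (between the pads) lies 6 mm ahead of it; z points along the fingers, y is the line along which they close (so a half turn about z gives the same grasp; the last joint's range is limited). The gripper opens to 85 mm and grips with 20 to 120 N. Pads are 22 mm wide; open, the fingers measure 114 mm over their backs; the gripper's body (76 mm by 85 mm) begins 54 mm behind the grasp point. The pads swing forward as they close: fully open they stand 13 mm farther back than shut.
Start: joints at [69.328, 4.979, 10.078, 95.1, 0, 90], TCP at [0.194, 0.515, 0.222] pointing down, gripper open.
Joint ranges: [-179.16, 179.16], [-48.56, 103.87], [-65.8, 70.77], [-126.05, 130.52], [-82.76, 87.17], [-180, 180]. Speed limits (degrees/s): [127.2, 127.2, 147.25, 180, 180, 180].

## Interface

Orientations are given as [roll, pitch, yaw] about the fixed x, y, z axes, in that order (R = Rz(yaw) Ry(pitch) Rx(roll)).
In Python, from workcell import bot gives the robot as it stands. The module is installed in compiled form; this text tells all that it offers.
- The arm moves only by the shell command python3 -m pendant FILE [FORCE], which reads ROWS from the file FILE. ROWS is a JSON list of rows, 1 to 5 of them, each an object with the fields tx, ty, tz (the shift in a scale on which 1.0 is 0.25 m), yaw (a turn about the tool's z in normalised numbers (1 is pi/2 rad)), aperture (the finger opening in m); a field left out counts as zero (the opening has to be given); each row is the pose to reach, as a shift and turn from the pose commanded when the command began, along the tool's axes at that moment; what a row does not reach only later rows make up. A row lasts 1/12 s, in which the tool goes at most 0.0417 m and 7.16 degrees, less where a joint would pass 70% of its speed; a pose out of reach is approached as far as the arm can. The fingers move at their own pace and stop on an object; FORCE is the grip in N (left out, the last holds). Time passes only in rows, so rows that do not move let the fingers close. It prints the time, the measured TCP pose, the force, the opening and the grip force at its end. A shift or turn number past 1, either way, is cut back to 1. Input that does not fit is refused with a message, and nothing moves.
- bot.get_obs(): the state, without advancing time (a new reading comes with each control period).
- bot.camera(name): name is "side" or "top"; returns the picture (400x640x3 uint8, blue, green, red); there is no depth.
- bot.camera_info(name): a dict with "mtx" (3x3 intrinsics, pixels), "k1" (the pictures are not rectified: a ray, as slopes to the right and down, at radius r is drawn at 1 + k1 r^2 times it, then the intrinsics apply), "extrinsics" (4x4, takes a point from camera to world coordinates). Camera axes: x right, y down, z forward; pixel columns grow to the right and rows downward; lengths in m; the calibration is good to about 2 mm. A picture is of the moment at which its call begins. camera_info takes no time and is no camera call.
- bot.job_done(): hands the job in; it is judged then, once.
The state is a dict: "time": time; "q": joint angles; "qd": joint speeds; "joint_efforts": joint torques, N m; "ee_pos": TCP position; "tcp_rot": TCP orientation; "wrist_force": force on the tool from outside, world axes, zero at the start; "torque": the same for the moment, N m; "opening": finger opening in m; "grasp_force": force on a finger pad.
Only numpy, scipy, OpenCV 4.12 (cv2) and the standard library are available. Lean on these libraries where they do the work, as an engineer would, in place of code of your own. Each camera call takes 0.05 s, during which the arm holds its last target. There are 200 camera calls.

## Working session

There is one attempt and no reset: what is moved stays moved. The work goes in short steps, Python scripts to look and compute and a shell command to move; the robot and the scene stay as the last step left them, time stands still between calls to the robot, and variables do not carry over. Pictures are saved under pics/ and viewed, at most 14 in all, crops included, and the job is handed in when it is done.

```bash
mkdir -p pics; cat > h.py <<'E'
import numpy as np, cv2
from workcell import bot
def snap(n,f):
    im=np.array(bot.camera(n)); cv2.imwrite('pics/'+f,im); return im
def ray(n,u,v):
    c=bot.camera_info(n); K=np.array(c['mtx'],float); E=np.array(c['extrinsics'])
    d=cv2.undistortPoints(np.array([[[u,v]]],float),K,np.array([c['k1'],0,0,0.]))[0,0]
    return E[:3,3],E[:3,:3]@np.array([d[0],d[1],1])
def onz(n,u,v,z):
    o,d=ray(n,u,v); return o+d*(z-o[2])/d[2]
def proj(n,p):
    c=bot.camera_info(n); E=np.linalg.inv(np.array(c['extrinsics']))
    return cv2.projectPoints(np.array([p],float),cv2.Rodrigues(E[:3,:3])[0],E[:3,3],np.array(c['mtx'],float),np.array([c['k1'],0,0,0.]))[0].ravel()
E
python3 - <<'E'
from h import *
np.set_printoptions(precision=4,suppress=True)
print(bot.get_obs())
for n in('top','side'):
    snap(n,n+'0.png'); print(bot.camera_info(n))
E
```

```text
{'time': 0.0, 'q': array([69.3281,  5.0114, 10.033 , 95.1006,  0.0007, 89.9985]), 'qd': array([-0.0203,  0.0057,  0.0155, -0.088 , -0.0915, -0.0794]), 'joint_efforts': array([  0.0007, -52.0393,  46.4798,   0.0166,  -0.    ,   0.    ]), 'ee_pos': array([0.1941, 0.5143, 0.2212]), 'tcp_rot': array([-179.9209,   -0.0007,  159.3295]), 'wrist_force': array([ 1.108 , -0.7637,  0.2083]), 'torque': array([-0.005 ,  0.0343,  0.0675]), 'grasp_force': 0.0, 'opening': 0.08557816920604187}
{'mtx': array([[427.3883,   0.    , 316.8469],
       [  0.    , 427.3883, 199.4206],
       [  0.    ,   0.    ,   1.    ]]), 'k1': -0.01552839978520302, 'extrinsics': array([[ 0.0343, -0.978 ,  0.2058,  0.3069],
       [-0.9994, -0.0336,  0.0072, -0.0281],
       [-0.0001, -0.2059, -0.9786,  1.2745],
       [ 0.    ,  0.    ,  0.    ,  1.    ]])}
{'mtx': array([[458.5383,   0.    , 318.9061],
       [  0.    , 458.5383, 200.4932],
       [  0.    ,   0.    ,   1.    ]]), 'k1': -0.06415335504035816, 'extrinsics': array([[ 0.9982,  0.0393, -0.046 ,  0.6316],
       [ 0.0588, -0.4527,  0.8897, -1.2608],
       [ 0.0141, -0.8908, -0.4542,  0.6808],
       [ 0.    ,  0.    ,  0.    ,  1.    ]])}
```

View pics/top0.png

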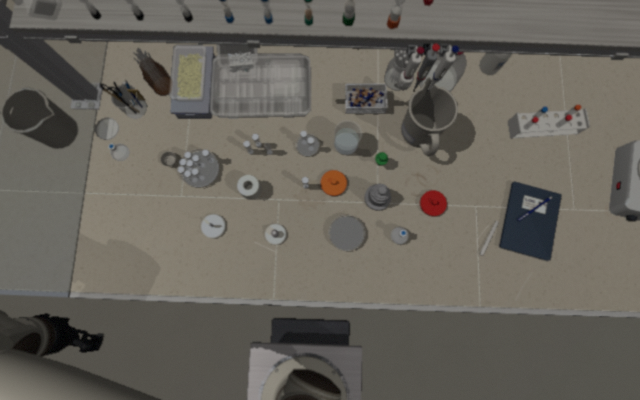

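View pics/side0.png

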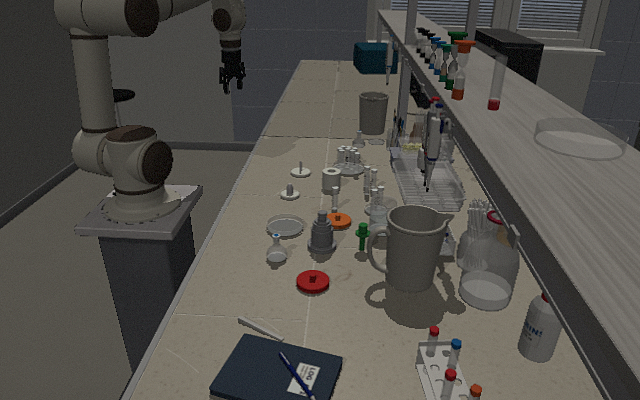

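Top view: stack about (378,196), bored block (248,186), pegs (213,226) and (275,234), dish (347,233), flask (400,235), vial (307,183). The side view shows the same layout, with the stack at (321,232). Next I'll enlarge both.

```bash
python3 - <<'E'
import cv2
t=cv2.imread('pics/top0.png')[160:260,190:430]; s=cv2.imread('pics/side0.png')[145:275,250:380]
f=lambda a,k:cv2.convertScaleAbs(cv2.resize(a,None,fx=k,fy=k,interpolation=cv2.INTER_CUBIC),alpha=1.5)
cv2.imwrite('pics/tc.png',f(t,3.3333)); cv2.imwrite('pics/sc.png',f(s,4.5))
E
```

```text
(no output)
```

View pics/tc.png

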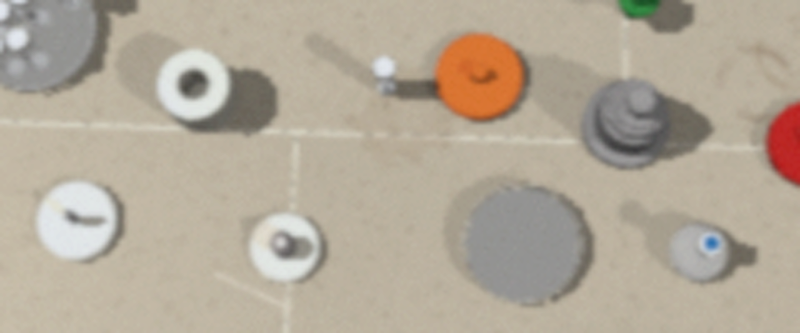

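View pics/sc.png

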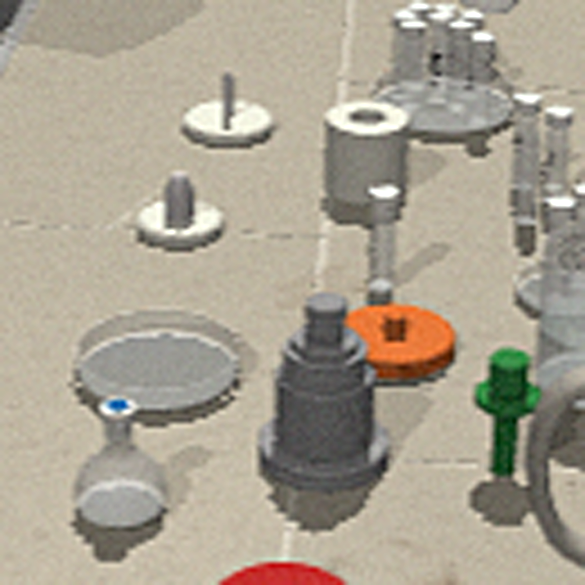

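Crop: slim peg is the left foot (213,226), thick peg is (275,234). The vial's cap is at (305,180), next to the orange look-alike, and the stack's knob is near (382,190). Now I'll measure these.

```bash
python3 - <<'E'
from h import *
np.set_printoptions(precision=4,suppress=True)
t=cv2.imread('pics/top0.png'); s=cv2.imread('pics/side0.png')
def blob(im,mask,u,v,r):
    m=np.zeros_like(mask); m[v-r:v+r+1,u-r:u+r+1]=mask[v-r:v+r+1,u-r:u+r+1]
    n,l,st,c=cv2.connectedComponentsWithStats(m.astype(np.uint8)); i=1+np.argmax(st[1:,4])
    cs=cv2.findContours((l==i).astype(np.uint8),cv2.RETR_EXTERNAL,cv2.CHAIN_APPROX_NONE)[0]
    return st[i],cv2.fitEllipse(cv2.convexHull(max(cs,key=len)))
def rep(name,im,cam,mask,u,v,r,z):
    st,e=blob(im,mask,u,v,r); (x,y),ax,_=e; p=onz(cam,x,y,z)
    sc=np.linalg.norm(onz(cam,x+1,y,z)-p)
    print(name,cam,st,np.round([x,y],1),p,'dia mm',np.array(ax)*sc*1000)
h=cv2.cvtColor(t,cv2.COLOR_BGR2HSV); hs=cv2.cvtColor(s,cv2.COLOR_BGR2HSV)
w=(t.min(2)>125)&(h[...,1]<45)
print('px',t[226,205],t[234,265],t[186,240],t[233,347],t[196,395],t[250,300],t[203,372],t[190,382],t[200,366])
for a in[('slim',213,226,16,.01),('thick',275,234,16,.01),('block',248,186,14,.06),('vialcap',305,180,6,.077)]: rep(a[0],t,'top',w,*a[1:])
g=(h[...,1]<30)
rep('dish',t,'top',g,347,233,24,.003)
rep('stack',t,'top',g,378,196,18,.05)
rep('flask',t,'top',g,399,236,13,.03)
b=(h[...,0]>95)&(h[...,0]<125)&(h[...,1]>90); rep('flaskcap',t,'top',b,403,233,6,.071)
ws=(s.min(2)>125)&(hs[...,1]<45)
for a in[('slim',301,172,12,.01),('thick',290,195,12,.01),('block',331,171,10,.06),('vialcap',335,187,5,.077)]:
    try: rep(a[0],s,'side',ws,*a[1:])
    except Exception as e: print(a[0],e)
E
python3 - <<'E'
import cv2
s=cv2.imread('pics/top0.png')[170:220,350:410]
a=cv2.convertScaleAbs(cv2.resize(s,None,fx=10,fy=10,interpolation=cv2.INTER_NEAREST),alpha=1.7)
b=cv2.imread('pics/side0.png')[205:260,295:350]
b=cv2.convertScaleAbs(cv2.resize(b,(500,500),interpolation=cv2.INTER_NEAREST),alpha=1.7)
cv2.imwrite('pics/st.png',cv2.resize(cv2.hconcat([a,b]),None,fx=.72,fy=.72))
E
```

```text
px [153 152 149] [134 140 140] [153 154 150] [97 98 98] [60 67 71] [104 116 124] [57 57 58] [103 103 104] [88 89 89]
slim top [201 214  23  24 394] [212.1 225.6] [0.4821 0.2913 0.01  ] dia mm [66.7932 71.7024]
thick top [265 224  20  20 219] [274.7 233.7] [0.4643 0.1028 0.01  ] dia mm [57.6266 60.2705]
block top [237 175  21  20 257] [247.3 184.8] [0.5991 0.1857 0.06  ] dia mm [58.4264 61.2735]
vialcap top [302 177   6   6  32] [304.5 179.5] [0.6163 0.0184 0.077 ] dia mm [16.8628 16.8628]
dish top [ 328  215   38   36 1055] [346.4 232.6] [ 0.476  -0.1108  0.003 ] dia mm [106.995  111.4293]
stack top [364 182  28  29 600] [377.6 196.3] [ 0.5797 -0.1968  0.05  ] dia mm [80.7778 81.7484]
flask top [390 227  19  18 250] [399.4 235.1] [ 0.4703 -0.2641  0.03  ] dia mm [52.6307 56.1857]
flaskcap top [402 231   3   4   8] [403.  232.5] [ 0.4726 -0.2665  0.071 ] dia mm [6.0183 8.5112]
slim side [291 167  19   8  99] [300.2 170.7] [0.4808 0.289  0.01  ] dia mm [28.3349 67.7656]
thick side [290 190   9   7  35] [292.8 193.1] [0.4741 0.0994 0.01  ] dia mm [21.4001 36.0521]
block side [322 163  19  12  90] [330.6 168.4] [0.5948 0.2026 0.06  ] dia mm [40.4283 67.6614]
vialcap side [332 186   7   3  14] [335.  187.1] [0.6146 0.0167 0.077 ] dia mm [ 7.1478 18.6591]
```

View pics/st.png

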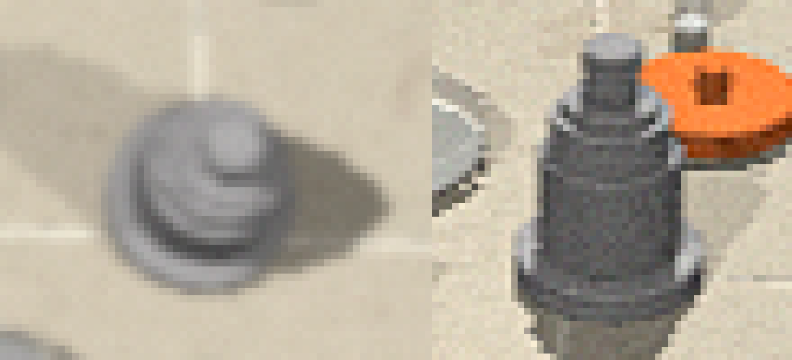

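Stack close-up: the knob top centre is about (382.5,189.9) in top view and (322.0,211.8) in side view. The flange centre is about (377.3,196.7) in top view.

```bash
python3 - <<'E'
from h import *
np.set_printoptions(precision=4,suppress=True)
print('knob',onz('top',382.5,189.9,.108),onz('side',322,211.8,.108),'flange',onz('top',377.3,196.7,.014))
o1,d1=ray('top',382.5,189.9);o2,d2=ray('side',322,211.8)
A=np.c_[d1,-d2];k=np.linalg.lstsq(A,o2-o1,rcond=None)[0];print('tri',o1+k[0]*d1,o2+k[1]*d2)
# dish: rim vs floor; flat grey area
for z in(.0,.003,.01,.018):print(z,onz('top',346.4,232.6,z))
s=cv2.imread('pics/side0.png')
print('vialproj',proj('side',[.617,.018,.077]),'thick tip',proj('top',[.4643,.1028,.044]),proj('side',[.4643,.1028,.044]),'slim tip',proj('side',[.482,.2913,.05]),'block',proj('side',[.599,.1857,.06]),'stack',proj('side',[.58,-.197,.0]))
E
```

```text
knob [ 0.5858 -0.2026  0.108 ] [ 0.5855 -0.2033  0.108 ] flange [ 0.5866 -0.201   0.014 ]
tri [ 0.5858 -0.2026  0.1077] [ 0.5855 -0.2026  0.1077]
0.0 [ 0.4763 -0.1108  0.    ]
0.003 [ 0.4759 -0.1106  0.003 ]
0.01 [ 0.475  -0.1102  0.01  ]
0.018 [ 0.4739 -0.1097  0.018 ]
vialproj [335.8209 186.9768] thick tip [273.5885 232.2319] [289.835  183.3019] slim tip [300.5853 160.3629] block [331.6839 170.3915] stack [319.4361 245.23  ]
```

Stack axis is about (0.586,-0.202); both cameras agree and give z = 0.108, as they should. First I'll turn the tool square with the world axes, so that tool x = -X, tool y = +Y and tool z = -Z.

Units first: shifts go in shares of 0.25 m and turns go in shares of pi/2 rad. So -20.67 degrees / 90 = -0.2297.

```bash
echo '[{"yaw":-0.0778,"aperture":0.085},{"yaw":-0.1556,"aperture":0.085},{"yaw":-0.2297,"aperture":0.085},{"yaw":-0.2297,"aperture":0.085}]' > rows.txt && python3 -m pendant rows.txt 60; echo '[{"tx":-0.064,"ty":-0.14,"aperture":0.085},{"tx":-0.128,"ty":-0.28,"aperture":0.085},{"tx":-0.192,"ty":-0.42,"aperture":0.085},{"tx":-0.256,"ty":-0.56,"aperture":0.085},{"tx":-0.32,"ty":-0.7,"aperture":0.085}]' > rows.txt && python3 -m pendant rows.txt
```

```text
time: 0.43
ee_pos: [0.1941, 0.5145, 0.2215]
tcp_rot: [-180.0, -0.0, -179.7]
wrist_force: [-0.2, 0.3, -0.5]
opening: 0.0851
grasp_force: 0.0
time: 0.85
ee_pos: [0.2743, 0.3379, 0.2216]
tcp_rot: [-180.0, -0.0, 179.8]
wrist_force: [0.7, -0.5, 0.8]
opening: 0.0852
grasp_force: 0.0
```

Converted, -0.1807 m / 0.25 = -0.7228, -0.104 m / 0.25 = -0.416.

```bash
for i in 1 2 3; do echo '[{"tx":-0.0832,"ty":-0.1444,"aperture":0.06},{"tx":-0.1664,"ty":-0.2892,"aperture":0.06},{"tx":-0.2496,"ty":-0.4336,"aperture":0.06},{"tx":-0.3328,"ty":-0.5784,"aperture":0.06},{"tx":-0.416,"ty":-0.7228,"aperture":0.06}]' > rows.txt && python3 -m pendant rows.txt | grep ee_pos; done; echo '[{"tz":0.08,"aperture":0.06},{"tz":0.16,"aperture":0.06},{"tz":0.24,"aperture":0.06},{"tz":0.24,"aperture":0.06}]' > rows.txt && python3 -m pendant rows.txt; python3 - <<'E'
from h import *
s=snap('side','a.png')[180:260,280:370]; t=snap('top','b.png')[150:230,330:420]
cv2.imwrite('pics/a1.png',cv2.convertScaleAbs(cv2.resize(cv2.hconcat([s,t]),None,fx=4.4,fy=4.4,interpolation=cv2.INTER_CUBIC),alpha=1.6))
E
```

```text
ee_pos: [0.3784, 0.1571, 0.222]
ee_pos: [0.4825, -0.0238, 0.2219]
ee_pos: [0.5864, -0.2042, 0.2215]
time: 2.43
ee_pos: [0.5844, -0.202, 0.157]
tcp_rot: [179.9, -0.4, 179.7]
wrist_force: [-0.6, 0.6, -0.6]
opening: 0.0599
grasp_force: 0.0
```

View pics/a1.png

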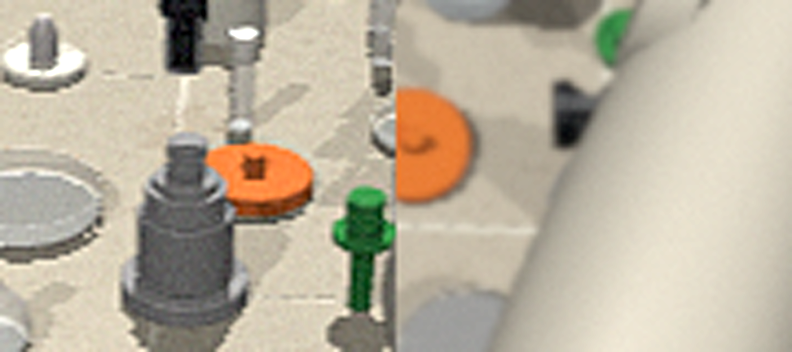

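Side view: the finger is at about (321,192), in line with the stack's knob at (322,212). Top view is covered by the arm. I'll descend and grip.

Converted, 0.05 m / 0.25 = 0.2, 0.045 m / 0.25 = 0.18.

```bash
echo '[{"tz":0.1,"aperture":0.06},{"tz":0.18,"aperture":0.06},{"tz":0.2,"aperture":0.06},{"tz":0.2,"aperture":0.06},{"tz":0.2,"aperture":0.06}]' > rows.txt && python3 -m pendant rows.txt; echo '[{"aperture":0.0},{"aperture":0.0},{"aperture":0.0},{"aperture":0.0},{"aperture":0.0}]' > rows.txt && python3 -m pendant rows.txt
```

```text
time: 2.95
ee_pos: [0.5864, -0.2021, 0.1137]
tcp_rot: [-180.0, 0.1, 180.0]
wrist_force: [-0.0, -0.6, 0.5]
opening: 0.06
grasp_force: 0.0
time: 3.37
ee_pos: [0.586, -0.2022, 0.1123]
tcp_rot: [-180.0, 0.0, 180.0]
wrist_force: [0.6, -0.3, 0.3]
opening: 0.0005
grasp_force: 0.0
```

Closed fully without the knob. Look.

```bash
python3 - <<'E'
from h import *
s=snap('side','c.png')[180:260,270:360]
cv2.imwrite('pics/c1.png',cv2.convertScaleAbs(cv2.resize(s,None,fx=7,fy=7,interpolation=cv2.INTER_CUBIC),alpha=1.7))
for p in([.586,-.202,.087],[.586,-.202,.108],[.586,-.202,.0]):print(proj('side',p))
E
```

```text
[322.07057436 218.55554267]
[322.20868744 211.57754392]
[321.52018229 246.31095683]
```

View pics/c1.png

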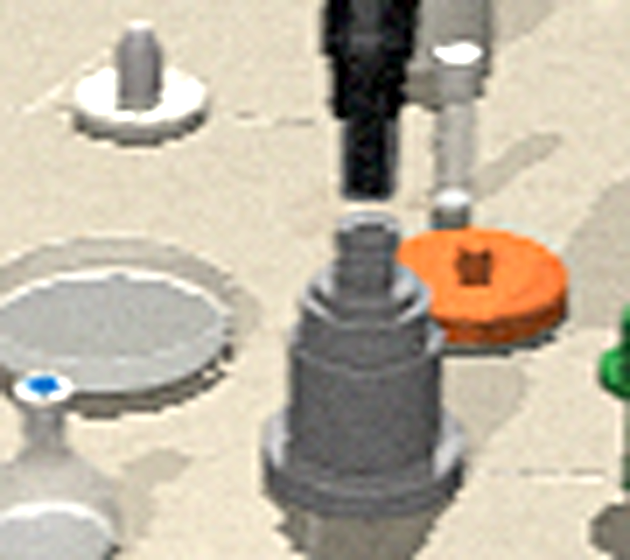

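```bash
python3 - <<'E'
from h import *
np.set_printoptions(precision=4,suppress=True)
print('top exp, +y finger tip/back', proj('top',[.586,-.172,.135]),proj('top',[.586,-.157,.135]))
print('side exp open near tip',proj('side',[.586,-.232,.135]), proj('side',[.586,-.247,.135]))
print('shut tip if y=-.202: line'); o,d=ray('side',322.1,207.6)
for y in(-.22,-.202,-.19,-.18,-.17,-.16,-.15,-.14):print(o+d*(y-o[1])/d[1])
t=snap('top','d.png')[150:230,330:420]
cv2.imwrite('pics/d1.png',cv2.convertScaleAbs(cv2.resize(t,None,fx=6,fy=6,interpolation=cv2.INTER_CUBIC),alpha=1.6))
print(bot.get_obs()['q'],bot.get_obs()['ee_pos'])
E
```

```text
top exp, +y finger tip/back [372.8373 187.202 ] [367.3677 187.0188]
side exp open near tip [321.7748 207.8286] [321.4568 210.6162]
shut tip if y=-.202: line
[ 0.5863 -0.22    0.1293]
[ 0.5855 -0.202   0.1198]
[ 0.585  -0.19    0.1134]
[ 0.5846 -0.18    0.1081]
[ 0.5841 -0.17    0.1028]
[ 0.5837 -0.16    0.0975]
[ 0.5832 -0.15    0.0922]
[ 0.5828 -0.14    0.087 ]
[-19.0347  13.7699   7.877   84.1057   0.0005 -19.0267] [ 0.5859 -0.2021  0.112 ]
```

View pics/d1.png

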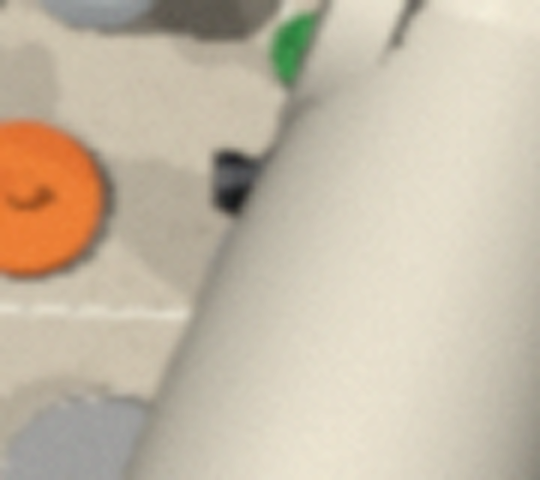

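The side view puts the shut fingertips at (322.1,207.6), about z≈0.12. By the specification they should be at 0.087. So the fingers stand some 35 mm higher than the reported pose implies, while x and y agree. I'll check this with a measured step.

Converted, 0.02 m / 0.25 = 0.08, 0.015 m / 0.25 = 0.06.

```bash
cat >> h.py <<'E'
def tip(y,f='tip.png',c=(312,332)):
    """lowest black row of the near finger in the side view -> height at depth y"""
    s=snap('side',f); m=(s.max(2)<45)[:,c[0]:c[1]]
    n,l,st,ce=cv2.connectedComponentsWithStats(m.astype(np.uint8)); i=1+np.argmax(st[1:,4])
    v=st[i,1]+st[i,3]-.5; u=c[0]+np.nonzero(l[int(v)-3]==i)[0].mean()
    o,d=ray('side',u,v); return (u,v),o+d*(y-o[1])/d[1]
E
python3 -c "
from h import *
print(tip(-.212,'t0.png'))"
echo '[{"aperture":0.06},{"aperture":0.06},{"aperture":0.06},{"aperture":0.06}]' > rows.txt && python3 -m pendant rows.txt|grep open
python3 -c "
from h import *
print(tip(-.242,'t1.png'))"
echo '[{"tz":0.04,"aperture":0.06},{"tz":0.06,"aperture":0.06},{"tz":0.08,"aperture":0.06},{"tz":0.08,"aperture":0.06},{"tz":0.08,"aperture":0.06}]' > rows.txt && python3 -m pendant rows.txt
python3 -c "
from h import *
print(tip(-.242,'t2.png')); s=cv2.imread('pics/t2.png')[150:260,270:360]
cv2.imwrite('pics/t21.png',cv2.convertScaleAbs(cv2.resize(s,None,fx=5,fy=5,interpolation=cv2.INTER_CUBIC),alpha=1.9))
"
```

```text
((np.float64(322.0), np.float64(207.5)), array([ 0.5856808 , -0.212     ,  0.12537897]))
opening: 0.0479
((np.float64(322.0), np.float64(211.5)), array([ 0.58719118, -0.242     ,  0.12983695]))
time: 4.32
ee_pos: [0.5856, -0.202, 0.0912]
tcp_rot: [180.0, -0.1, 180.0]
wrist_force: [-0.8, -0.4, 0.4]
opening: 0.0603
grasp_force: 0.0
((np.float64(321.0), np.float64(220.5)), array([ 0.58508549, -0.242     ,  0.1036184 ]))
```

View pics/t21.png

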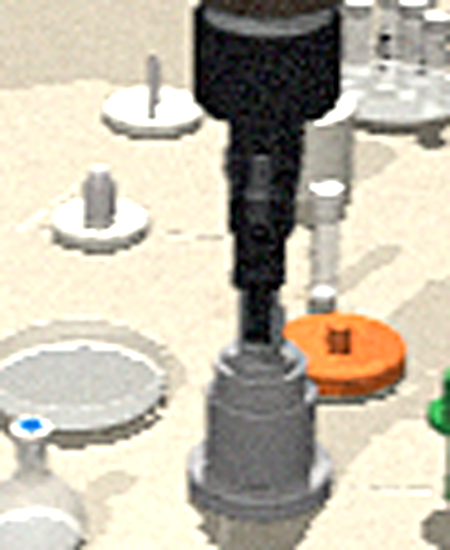

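The fingertips sit about 12 mm above the reported TCP height, where the text puts them 25 mm ahead of it. I'll take the picture as truth: another 12 mm down brings the tips to about z=0.09 on the knob.

Converted, 0.012 m / 0.25 = 0.048, 0.006 m / 0.25 = 0.024.

```bash
echo '[{"tz":0.024,"aperture":0.06},{"tz":0.048,"aperture":0.06},{"tz":0.048,"aperture":0.06},{"tz":0.048,"aperture":0.06}]' > rows.txt && python3 -m pendant rows.txt|grep -E 'ee_pos|wrist'; echo '[{"aperture":0.0},{"aperture":0.0},{"aperture":0.0},{"aperture":0.0},{"aperture":0.0}]' > rows.txt && python3 -m pendant rows.txt 80;  python3 -c "
from h import *
print(tip(-.222,'t3.png'))"
```

```text
ee_pos: [0.5856, -0.202, 0.0793]
wrist_force: [-0.3, -0.4, 0.8]
time: 5.12
ee_pos: [0.5861, -0.2018, 0.0806]
tcp_rot: [180.0, 0.1, -180.0]
wrist_force: [-0.8, 4.1, 4.9]
opening: 0.0213
grasp_force: 78.1
((np.float64(321.5), np.float64(219.5)), array([ 0.58542523, -0.222     ,  0.09533414]))
```

Gripped. Lift 80 mm vertically and look.

Converted, -0.08 m / 0.25 = -0.32, -0.075 m / 0.25 = -0.3.

```bash
echo '[{"tz":-0.06,"aperture":0},{"tz":-0.14,"aperture":0},{"tz":-0.22,"aperture":0},{"tz":-0.3,"aperture":0},{"tz":-0.32,"aperture":0}]' > rows.txt && python3 -m pendant rows.txt; echo '[{"aperture":0},{"aperture":0}]' > rows.txt && python3 -m pendant rows.txt; python3 - <<'E'
from h import *
s=snap('side','e.png')[140:260,260:370]
cv2.imwrite('pics/e1.png',cv2.convertScaleAbs(cv2.resize(s,None,fx=5,fy=5,interpolation=cv2.INTER_CUBIC),alpha=1.9))
E
```

```text
time: 5.58
ee_pos: [0.5867, -0.2027, 0.1627]
tcp_rot: [-179.9, 0.2, 180.0]
wrist_force: [-0.2, -0.8, -2.4]
opening: 0.0212
grasp_force: 78.6
time: 5.75
ee_pos: [0.5857, -0.2022, 0.1586]
tcp_rot: [180.0, -0.1, 180.0]
wrist_force: [0.0, 0.3, -2.6]
opening: 0.0213
grasp_force: 78.6
```

View pics/e1.png

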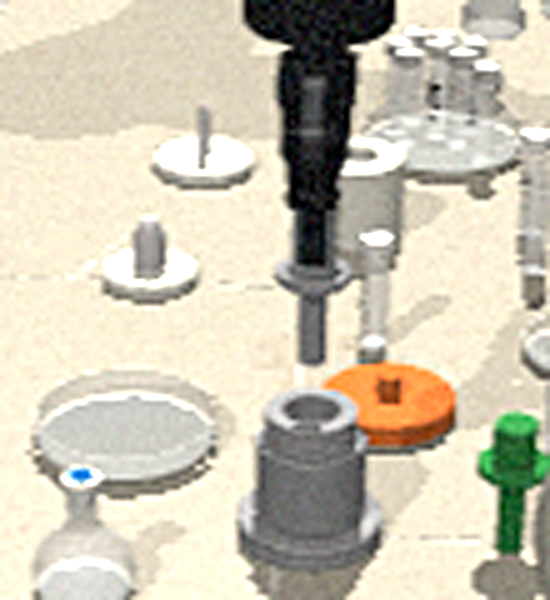

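The plunger is clear: collar at (322,195), rod end at (322,212), upright, and the ring, sleeve and base stayed put. Carry it to the block.

Converted, 0.194 m / 0.25 = 0.776, 0.155 m / 0.25 = 0.62.

```bash
for i in 1 2; do echo '[{"tx":-0.004,"ty":0.152,"aperture":0},{"tx":-0.012,"ty":0.308,"aperture":0},{"tx":-0.016,"ty":0.464,"aperture":0},{"tx":-0.02,"ty":0.62,"aperture":0},{"tx":-0.026,"ty":0.776,"aperture":0}]' > rows.txt && python3 -m pendant rows.txt|grep ee_pos; done; echo '[{"aperture":0},{"aperture":0},{"aperture":0}]' > rows.txt && python3 -m pendant rows.txt;python3 - <<'E'
from h import *
s=snap('side','f.png')[100:240,270:380]; t=snap('top','g.png')[150:220,210:290]
a=cv2.resize(s,(440,560),interpolation=cv2.INTER_CUBIC);b=cv2.resize(t,(360,560*360//640),interpolation=cv2.INTER_CUBIC)
c=np.zeros((560,800,3),np.uint8);c[:,:440]=a;c[:b.shape[0],440:]=b
cv2.imwrite('pics/f1.png',cv2.convertScaleAbs(c,alpha=1.8))
print(proj('side',[.599,.186,.11]),proj('side',[.599,.186,.06]))
E
```

```text
ee_pos: [0.5915, -0.0065, 0.1581]
ee_pos: [0.598, 0.1876, 0.1581]
time: 6.88
ee_pos: [0.5984, 0.1857, 0.1583]
tcp_rot: [-179.9, -0.1, -180.0]
wrist_force: [0.5, 0.5, -1.7]
opening: 0.0212
grasp_force: 79.2
[332.0792271  156.73982939] [331.68685046 170.35704858]
```

View pics/f1.png

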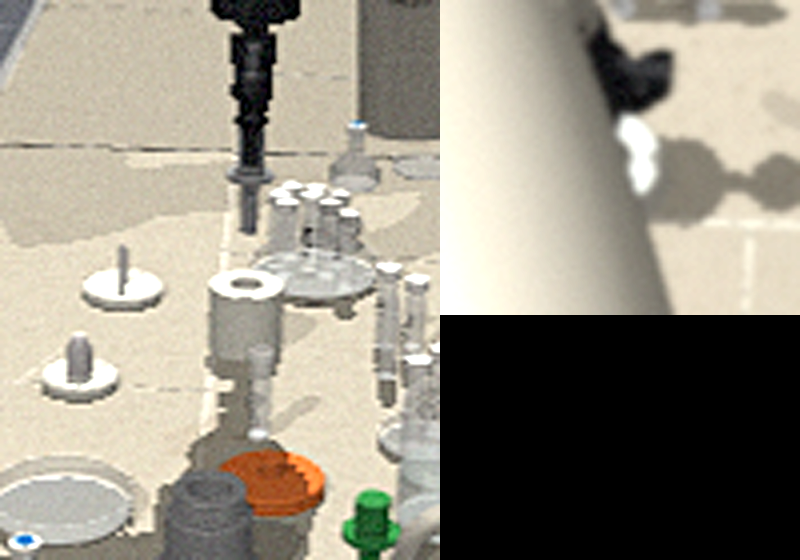

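Side view: the rod end at (332,158) is directly over the bore at (331.5,171), matching the projections. Lower.

Converted, 0.084 m / 0.25 = 0.336, 0.08 m / 0.25 = 0.32.

```bash
echo '[{"tz":0.08,"aperture":0},{"tz":0.16,"aperture":0},{"tz":0.24,"aperture":0},{"tz":0.32,"aperture":0},{"tz":0.336,"aperture":0}]' > rows.txt && python3 -m pendant rows.txt|grep -E 'ee_pos|wrist'; echo '[{"tz":0.008,"aperture":0},{"tz":0.016,"aperture":0},{"tz":0.024,"aperture":0},{"tz":0.032,"aperture":0},{"tz":0.04,"aperture":0}]' > rows.txt && python3 -m pendant rows.txt|grep -E 'ee_pos|wrist';echo '[{"tz":0.004,"aperture":0},{"tz":0.008,"aperture":0},{"tz":0.012,"aperture":0},{"tz":0.016,"aperture":0},{"tz":0.016,"aperture":0}]' > rows.txt && python3 -m pendant rows.txt|grep -E 'ee_pos|wrist'
```

```text
ee_pos: [0.5974, 0.1839, 0.0721]
wrist_force: [-0.2, -0.4, -3.1]
ee_pos: [0.5994, 0.186, 0.0667]
wrist_force: [0.9, 0.8, -3.3]
ee_pos: [0.599, 0.186, 0.0626]
wrist_force: [-1.9, 0.3, 1.5]
```

Seated: the force changed sign at the expected height (origin 12 mm). Release, back off, verify.

Converted, -0.194 m / 0.25 = -0.776, -0.05 m / 0.25 = -0.2.

```bash
echo '[{"aperture":0.03},{"aperture":0.05},{"aperture":0.05},{"aperture":0.05},{"aperture":0.05}]' > rows.txt && python3 -m pendant rows.txt|grep -E 'wrist|open|grasp'; echo '[{"tz":-0.08,"aperture":0.06},{"tz":-0.2,"aperture":0.06},{"tz":-0.36,"aperture":0.06},{"tz":-0.48,"aperture":0.06},{"tz":-0.48,"aperture":0.06}]' > rows.txt && python3 -m pendant rows.txt|grep ee_pos
for i in 1 2; do echo '[{"tx":0.004,"ty":-0.152,"aperture":0.07},{"tx":0.012,"ty":-0.308,"aperture":0.07},{"tx":0.016,"ty":-0.464,"aperture":0.07},{"tx":0.02,"ty":-0.62,"aperture":0.07},{"tx":0.026,"ty":-0.776,"aperture":0.07}]' > rows.txt && python3 -m pendant rows.txt|grep ee_pos; done
python3 - <<'E'
from h import *
s=snap('side','h.png')[140:270,260:370]; t=snap('top','i.png')[160:210,220:290]
a=cv2.resize(s,(470,555),interpolation=cv2.INTER_CUBIC);b=cv2.resize(t,(330,236),interpolation=cv2.INTER_CUBIC)
c=np.zeros((555,800,3),np.uint8);c[:,:470]=a;c[:236,470:]=b
cv2.imwrite('pics/h1.png',cv2.convertScaleAbs(c,alpha=1.8))
E
```

```text
wrist_force: [-0.3, 0.0, -0.2]
opening: 0.0503
grasp_force: 0.0
ee_pos: [0.6008, 0.1865, 0.1894]
ee_pos: [0.5921, -0.0097, 0.1819]
ee_pos: [0.5855, -0.204, 0.182]
```

View pics/h1.png

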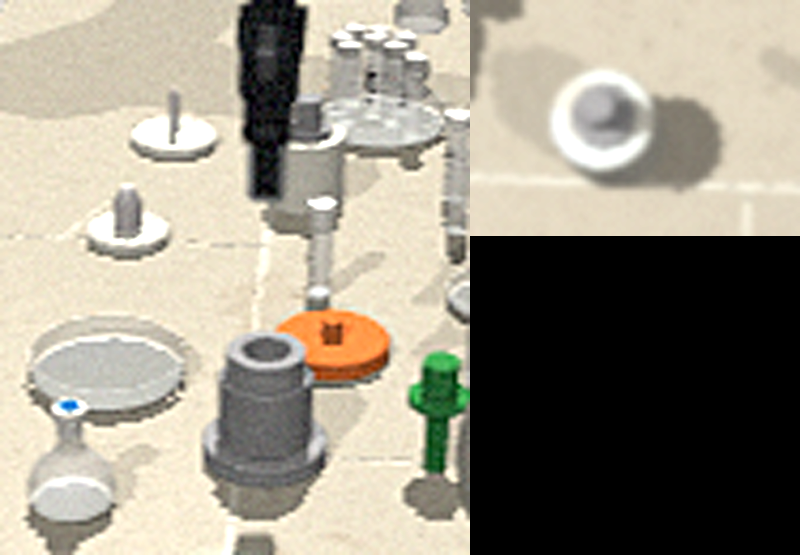

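Plunger hangs centred in the block (knob at side (333,169)), and the gripper is back over the stack. Down to the ring.

Converted, 0.12 m / 0.25 = 0.48, 0.06 m / 0.25 = 0.24.

```bash
echo '[{"tz":0.12,"aperture":0.07},{"tz":0.24,"aperture":0.07},{"tz":0.36,"aperture":0.07},{"tz":0.44,"aperture":0.07},{"tz":0.48,"aperture":0.07}]' > rows.txt && python3 -m pendant rows.txt|grep -E 'ee_pos|wrist|open'; echo '[{"tz":0.02,"aperture":0.07},{"tz":0.04,"aperture":0.07},{"tz":0.052,"aperture":0.07},{"tz":0.052,"aperture":0.07}]' > rows.txt && python3 -m pendant rows.txt|grep -E 'ee_pos|wrist'; python3 -c "
from h import *
print(tip(-.245,'j.png'))"
```

```text
ee_pos: [0.5845, -0.2013, 0.0585]
wrist_force: [0.8, 0.9, -0.2]
opening: 0.07
ee_pos: [0.5863, -0.2022, 0.0495]
wrist_force: [1.0, -0.0, 0.6]
((np.float64(321.5), np.float64(232.5)), array([ 0.58709186, -0.245     ,  0.06982796]))
```

Converted, 0.001 m / 0.25 = 0.004.

```bash
echo '[{"tz":0.004,"aperture":0.0},{"tz":0.004,"aperture":0.0},{"tz":0.004,"aperture":0.0},{"tz":0.004,"aperture":0.0},{"tz":0.004,"aperture":0.0}]' > rows.txt && python3 -m pendant rows.txt 70; echo '[{"tz":-0.04,"aperture":0},{"tz":-0.12,"aperture":0},{"tz":-0.2,"aperture":0},{"tz":-0.28,"aperture":0},{"tz":-0.32,"aperture":0}]' > rows.txt && python3 -m pendant rows.txt; echo '[{"aperture":0},{"aperture":0}]' > rows.txt && python3 -m pendant rows.txt; python3 - <<'E'
from h import *
s=snap('side','k.png')[140:260,260:380]; t=snap('top','k2.png')
cv2.imwrite('pics/k1.png',cv2.convertScaleAbs(cv2.resize(s,None,fx=5,fy=5,interpolation=cv2.INTER_CUBIC),alpha=1.8))
E
```

```text
time: 11.22
ee_pos: [0.5866, -0.2023, 0.0493]
tcp_rot: [-180.0, 0.1, 180.0]
wrist_force: [0.5, 0.7, 6.2]
opening: 0.0474
grasp_force: 72.8
time: 11.63
ee_pos: [0.5865, -0.2024, 0.131]
tcp_rot: [-179.9, 0.1, 180.0]
wrist_force: [0.3, -0.3, -1.5]
opening: 0.0474
grasp_force: 72.3
time: 11.8
ee_pos: [0.586, -0.2022, 0.1278]
tcp_rot: [-180.0, 0.0, 180.0]
wrist_force: [0.4, 0.1, -1.6]
opening: 0.0475
grasp_force: 72.3
```

Ring held (about 0.16 kg). Now I'll refine the peg centres with looser masks before carrying it.

```bash
python3 - <<'E'
from h import *
np.set_printoptions(precision=4,suppress=True)
t=cv2.imread('pics/top0.png').astype(int)
# bench is yellowish: r-b large; white/grey: r-b small. shadows are also yellowish
for n,u,v,z,D in(('slim',212,226,.01,74),('thick',275,234,.01,64),('block',248,186,.06,64),('dish',347,233,.009,108)):
    r=20 if n!='dish' else 26
    w=t[v-r:v+r+1,u-r:u+r+1]; m=((w[...,2]-w[...,0]<9)&(w.min(2)>(100 if n!='dish' else 60))).astype(np.uint8)
    nn,l,st,c=cv2.connectedComponentsWithStats(m); i=1+np.argmax(st[1:,4])
    cs=max(cv2.findContours((l==i).astype(np.uint8),cv2.RETR_EXTERNAL,cv2.CHAIN_APPROX_NONE)[0],key=len)
    (x,y),rad=cv2.minEnclosingCircle(cs); e=cv2.fitEllipse(cv2.convexHull(cs))
    for q in((x,y),e[0]):
        p=onz('top',q[0]+u-r,q[1]+v-r,z); print(n,p,np.array(q)+[u-r,v-r])
    sc=np.linalg.norm(onz('top',u+1,v,z)-onz('top',u,v,z))*1000; print('   dia',(2*rad+1)*sc,np.array(e[1])*sc,D)
for k,p in dict(thick=[.464,.102,.044],slim=[.482,.291,.05]).items(): print(k,'tip',proj('top',p),proj('side',p))
for vv in range(227,238): print(' '.join('%3d'%x for x in t[vv,264:288,1]))
E
```

```text
slim [0.4821 0.2893 0.01  ] [212.7407 225.6296]
slim [0.4821 0.2898 0.01  ] [212.5783 225.6383]
   dia 76.11409915030102 [69.1852 72.6646] 74
thick [0.4645 0.1014 0.01  ] [275.2115 233.6897]
thick [0.4644 0.1013 0.01  ] [275.223  233.6964]
   dia 65.26034441587247 [60.4359 61.703 ] 64
block [0.5976 0.1848 0.06  ] [247.573  185.2701]
block [0.5982 0.1853 0.06  ] [247.4046 185.058 ]
   dia 66.89874146951759 [60.3315 64.0926] 64
dish [ 0.474 -0.112  0.009] [347. 233.]
dish [ 0.4747 -0.1122  0.009 ] [347.0444 232.7689]
   dia 110.33978773810824 [102.9255 107.4214] 108
thick tip [273.8586 232.3444] [289.7164 183.4003]
slim tip [208.8649 223.644 ] [300.5776 160.3936]
107 106 112 124 134 141 144 149 149 152 151 153 151 153 153 152 152 149 137 114 100 102 113 117
106 111 122 135 142 142 145 145 144 142 142 143 149 152 153 153 154 152 149 134 111  96 106 117
109 116 131 141 143 145 144 140 132 122 114 120 132 143 148 152 152 151 151 146 125 101 102 111
111 123 136 144 145 145 141 131 115 104 100  94  98 122 136 139 141 142 147 147 134 109  92 102
113 128 140 146 145 144 138 123 113 120 121 104  81  84  97 106 109 114 130 142 136 113  91  97
118 135 145 145 144 143 133 118 117 131 135 116  86  72  76  87  92  98 109 129 136 118  89  86
120 139 148 148 147 142 132 114 112 126 129 110  84  68  72  86  92  94  96 112 128 117  88  81
122 140 149 151 150 147 139 121 105 104 101  87  75  67  73  84  93  94  95 106 124 114  87  80
121 138 149 152 151 151 147 131 108  90  81  73  68  65  76  88  93  95  99 114 128 113  87  79
121 136 147 153 152 153 152 145 126 101  80  72  70  77  86  94  97 100 111 129 133 111  85  80
118 130 147 150 152 153 152 150 144 126 111 101 102 107 111 114 114 119 133 141 128 102  80  85
```

Centres: thick peg (0.4644,0.1015), with the tip also matching its projection; slim peg (0.482,0.290); dish (0.4745,-0.112).

Converted, 0.1517 m / 0.25 = 0.6068, 0.0608 m / 0.25 = 0.2432.

```bash
for i in 1 2; do echo '[{"tx":0.048,"ty":0.12,"aperture":0},{"tx":0.0972,"ty":0.2428,"aperture":0},{"tx":0.146,"ty":0.364,"aperture":0},{"tx":0.1944,"ty":0.4856,"aperture":0},{"tx":0.2432,"ty":0.6068,"aperture":0}]' > rows.txt && python3 -m pendant rows.txt|grep ee_pos; done; echo '[{"tz":0.08,"aperture":0},{"tz":0.16,"aperture":0},{"tz":0.24,"aperture":0},{"tz":0.3,"aperture":0},{"tz":0.3,"aperture":0}]' > rows.txt && python3 -m pendant rows.txt; python3 - <<'E'
from h import *
s=snap('side','m.png')[140:230,250:330]
cv2.imwrite('pics/m1.png',cv2.convertScaleAbs(cv2.resize(s,None,fx=6,fy=6,interpolation=cv2.INTER_CUBIC),alpha=1.8))
E
```

```text
ee_pos: [0.5236, -0.0492, 0.1263]
ee_pos: [0.4629, 0.1024, 0.1266]
time: 13.15
ee_pos: [0.4616, 0.1009, 0.0486]
tcp_rot: [-179.9, -0.4, -180.0]
wrist_force: [-0.6, -0.5, -1.6]
opening: 0.0478
grasp_force: 72.5
```

View pics/m1.png

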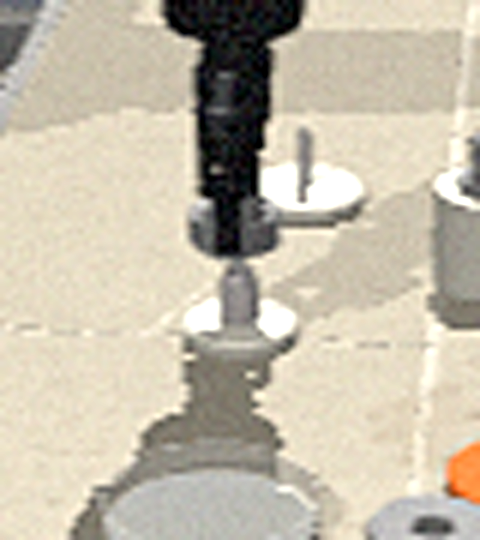

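Side view: ring at (289,178) above the peg tip at (290,184). The ~1 px offset equals the lag in the measured x (0.4616), so let it settle and recheck.

```bash
echo '[{"aperture":0},{"aperture":0},{"aperture":0}]' > rows.txt && python3 -m pendant rows.txt|grep -E 'ee_pos'; python3 - <<'E'
from h import *
s=snap('side','n.png').astype(int)
for v in (172,174,176,178,180,181,182): print(v,' '.join('%3d'%x for x in s[v,276:304,1]))
print([proj('side',[.4644,.1015,z]) for z in(.06,.078)])
E
```

```text
ee_pos: [0.4649, 0.1014, 0.0539]
172 123 122 119 123 122 125 114 111 117  93  36   7  10   0  15  55  52  40  70  98 104 155 185 127  74 147 173 168
174 127 123 118 121 123 129  98 100  85  59  38   6   0  12  11  50  54  38  34  82  88 112 160 177 172 172 159 150
176 122 123 120 122 123 127  95  46  52  61  43  14  13  19  15  40  51  48  48  42  34  75  90  87  83  82  86  79
178 122 125 124 121 125 128  92  45  53  66  45  21  21  16  21  40  50  42  42  44  36  85 128 133 130 136 130 138
180 121 129 127 125 127 122 128 121  90  51  30  19  16  11  10  39  40  28  61  81 111 128 127 121 125 123 122 126
181 122 120 119 124 123 122 126 123 130 120  97  60  38  44  39  73 104 127 135 133 128 122 120 128 123 117 125 126
182 117 122 117 122 122 119 127 124 121 125 130 140 139 141 140 135 131 129 125 121 128 124 123 123 125 126 124 127
[array([289.74942552, 179.03695657]), array([289.67000321, 174.00081428])]
```

Settled: ring edges 282.4 to 296.8, centre 289.6 against the peg's 289.7. Lower it 50 mm, then creep.

Units first: shifts go in shares of 0.25 m and turns go in shares of pi/2 rad. So 0.05 m / 0.25 = 0.2, 0.046 m / 0.25 = 0.184.

```bash
echo '[{"tz":0.048,"aperture":0},{"tz":0.096,"aperture":0},{"tz":0.144,"aperture":0},{"tz":0.184,"aperture":0},{"tz":0.2,"aperture":0}]' > rows.txt && python3 -m pendant rows.txt|grep -E 'ee_pos|wrist'; echo '[{"aperture":0},{"aperture":0},{"tz":0.004,"aperture":0},{"tz":0.008,"aperture":0},{"tz":0.012,"aperture":0}]' > rows.txt && python3 -m pendant rows.txt|grep -E 'ee_pos|wrist';  echo '[{"tz":0.004,"aperture":0},{"tz":0.008,"aperture":0},{"tz":0.008,"aperture":0},{"tz":0.008,"aperture":0}]' > rows.txt && python3 -m pendant rows.txt|grep -E 'ee_pos|wrist'
```

```text
ee_pos: [0.463, 0.101, 0.0003]
wrist_force: [-0.4, -0.7, -2.0]
ee_pos: [0.4647, 0.1014, 0.0003]
wrist_force: [0.5, -0.2, -2.2]
ee_pos: [0.4646, 0.1014, -0.0007]
wrist_force: [-5.7, -0.6, 10.8]
```

Converted, -0.1517 m / 0.25 = -0.6068, -0.14 m / 0.25 = -0.56.

```bash
echo '[{"aperture":0.06},{"aperture":0.07},{"aperture":0.07},{"aperture":0.07},{"aperture":0.07}]' > rows.txt && python3 -m pendant rows.txt|grep -E 'wrist|open|grasp'; echo '[{"tz":-0.08,"aperture":0.07},{"tz":-0.2,"aperture":0.07},{"tz":-0.36,"aperture":0.07},{"tz":-0.48,"aperture":0.07},{"tz":-0.56,"aperture":0.07}]' > rows.txt && python3 -m pendant rows.txt|grep ee_pos
for i in 1 2; do echo '[{"tx":-0.048,"ty":-0.12,"aperture":0.085},{"tx":-0.0972,"ty":-0.2428,"aperture":0.085},{"tx":-0.146,"ty":-0.364,"aperture":0.085},{"tx":-0.1944,"ty":-0.4856,"aperture":0.085},{"tx":-0.2432,"ty":-0.6068,"aperture":0.085}]' > rows.txt && python3 -m pendant rows.txt|grep ee_pos; done
python3 - <<'E'
from h import *
s=snap('side','p.png').astype(int); t=snap('top','p2.png').astype(int)
print([proj('side',[.4644,.1015,z]) for z in(.01,.028,.044)],proj('top',[.4644,.1015,.028]),proj('side',[.586,-.202,.06]))
for v in range(183,199,2): print(v,' '.join('%3d'%x for x in s[v,274:306,1]))
print()
for v in range(222,244,2): print(v,' '.join('%3d'%x for x in t[v,260:290,1]))
E
```

```text
wrist_force: [-0.1, -0.1, 0.1]
opening: 0.0705
grasp_force: 0.0
ee_pos: [0.4651, 0.1014, 0.1413]
ee_pos: [0.5255, -0.0519, 0.1379]
ee_pos: [0.5862, -0.2038, 0.1377]
[array([289.96790866, 192.74727588]), array([289.88961983, 187.85830707]), array([289.81968393, 183.46856274])] [274.57401623 232.92679416] [321.896055   227.36536138]
183 126 123 131 127 128 128 128 128 128 130 125 125 127 133 143 155 154 141 126 130 127 124 132 128 133 127 130 131 129 131 131 127
185 127 127 130 128 126 128 128 129 130 130 132 128 136 105  87 102  91  76 114 129 134 133 128 128 132 127 126 129 129 124 129 128
187 130 130 128 130 129 130 130 128 131 126 112 106  86  76  86  90  83  77  62  56  94 111 108 126 127 128 132 127 129 130 131 127
189 129 129 125 132 128 128 126 143 115 107 122  95  62  65  82  80  80  73  64  33  69 109 112 106 128 135 129 131 127 127 129 130
191 131 132 128 129 127 132 126 146 123  58  55  73  88  99 112 116 120 115 108  94  68  48  29  64 107 113 114 110 124 133 126 131
193 129 129 138 143 135 128 141 176 137  53  45  58  58  63  57  62  63  60  54  51  51  43  35  42 115 133
[... 953 characters left out ...]
  84  90 113 133 138 118  88  71  70  74  87  98 103  97  85  83  77  72  71  77
234 121 121 117 115 122 136 139 126 111 103  90  86  96 102 103  92  76  65  64  73  89 103 105  94  87  85  79  70  70  70
236 121 121 120 117 122 134 143 135 120 110 104  97  86  78  70  66  62  63  76  90 102 105  96  86  86  83  76  70  71  76
238 124 121 119 121 118 126 140 146 139 124 112 107 103 101  96  94  96  99 104 106 101  93  85  87  87  79  72  71  73  85
240 121 121 122 122 119 119 125 138 147 147 142 128 117 107 104 101  99  97  94  87  85  89  90  87  77  73  79  97 111 117
242 121 121 123 124 122 122 122 125 131 142 147 148 148 145 142 143 140 140 137 133 122 107  88  89 102 111 113 116 118 120
```

The ring is on the peg: peg tip above it at (290,184), foot rim visible below at row 197. Now the sleeve.

Converted, 0.1 m / 0.25 = 0.4, 0.085 m / 0.25 = 0.34.

```bash
echo '[{"aperture":0.085},{"tz":0.12,"aperture":0.085},{"tz":0.24,"aperture":0.085},{"tz":0.34,"aperture":0.085},{"tz":0.4,"aperture":0.085}]' > rows.txt && python3 -m pendant rows.txt|grep -E 'ee_pos|wrist|open'; echo '[{"tz":0.04,"aperture":0.085},{"tz":0.072,"aperture":0.085},{"tz":0.096,"aperture":0.085},{"tz":0.096,"aperture":0.085},{"tz":0.096,"aperture":0.085}]' > rows.txt && python3 -m pendant rows.txt|grep -E 'ee_pos|wrist'; python3 -c "
from h import *
print(tip(-.253,'r.png'))"; echo '[{"aperture":0.0},{"aperture":0.0},{"aperture":0.0},{"aperture":0.0},{"aperture":0.0}]' > rows.txt && python3 -m pendant rows.txt 100
```

```text
ee_pos: [0.5844, -0.2004, 0.0349]
wrist_force: [0.5, 1.0, 0.6]
opening: 0.0849
ee_pos: [0.5863, -0.202, 0.0147]
wrist_force: [0.5, -0.5, 0.5]
((np.float64(321.0), np.float64(243.5)), array([ 0.58670089, -0.253     ,  0.04135254]))
time: 17.73
ee_pos: [0.5866, -0.2018, 0.0155]
tcp_rot: [180.0, 0.1, -180.0]
wrist_force: [-0.6, 2.9, 7.2]
opening: 0.0576
grasp_force: 107.4
```

Converted, -0.1 m / 0.25 = -0.4, -0.08 m / 0.25 = -0.32.

```bash
echo '[{"tz":-0.04,"aperture":0},{"tz":-0.12,"aperture":0},{"tz":-0.22,"aperture":0},{"tz":-0.32,"aperture":0},{"tz":-0.4,"aperture":0}]' > rows.txt && python3 -m pendant rows.txt; echo '[{"aperture":0},{"aperture":0},{"aperture":0}]' > rows.txt && python3 -m pendant rows.txt|grep -E 'ee_pos|wrist|open'; python3 - <<'E'
from h import *
s=snap('side','s.png').astype(int)
b=np.array([.5862,-.202,.114]); print(proj('side',b),proj('side',b+[0,-.03,0]))
for v in range(204,222,2): print(v,' '.join('%3d'%x for x in s[v,304:340,1]))
for v in range(232,246,2): print(v,' '.join('%3d'%x for x in s[v,304:340,1]))
E
```

```text
time: 18.15
ee_pos: [0.5857, -0.2023, 0.1158]
tcp_rot: [-180.0, 0.0, 180.0]
wrist_force: [0.2, 0.2, -4.8]
opening: 0.0578
grasp_force: 108.3
ee_pos: [0.5853, -0.202, 0.1122]
wrist_force: [-0.2, -0.3, -5.5]
opening: 0.0578
[322.32474076 209.56633771] [321.71363189 215.0721586 ]
204 133 127 135 128 130 132 109  60  53  53  60  56  57  64  57  32  19  11  14   0  41  52  51  47  48  48  47  46  42  56  99 112 106 115 121 116
206 128 128 125 131 129 133 115  64  46  53  56  53  56  66  55  31  12  21  15   9  31  50  48  51  48  40  48  47  38  75 105 102  91 100 112 115
208 127 129 129 130 129 136  94  51  49  54  60  62  56  68  59  19   9   9  10   4  38  55  51  46  50  56  46  39  37 100 144 155 140 109 109 127
210 129 131 132 129 130 137 102  48  50  55  57  60  57  70  50  23   3   0  11   7  45  48  53  48  46  50  52  46  41  61  82  66  54 107 133 128
212 134 132 125 130 134 130 141  92  42  49  51  47  60  57  57  67  59  51  55  53  50  50  49  49  50  51  45  45  43  50  61  50  67  96 116 119
214 131 126 126 131 129 132 132 137 143 111  65  46  53  53  60  60  55  57  59  6
[... 845 characters left out ...]
 117 115 116 107 107 111 114 113 114 116 115 112 115 111 109 117 117 125 127 119 121 127 130 128 131 132 132
238 132 131 135 136 133 128 115 115 116 118 116 113 114 114 114 103 114 125 122 106 110 117 116 112 111 111 116 115 113 122 128 137 135 130 129 133
240 135 131 137 125 115 114 115 117 118 113 112 112 116 117 109  72  48  52  48  39  70  97  95 109 113 117 120 111 114 111 116 104 126 134 134 131
242 131 131 127 115 110 116 116 117 114 116 119 111 118 123 109  71  52  54  57  41  79 113 118 116 117 115 119 106 115 118 118 106 106 111 126 129
244 135 139 121  87 104 120 115 117 114 117 114 116 119 120 123  91  55  57  55  54  95 118 118 119 115 113 116 118 116 114 120  97 110 107 116 126
```

Sleeve is held with its bottom edge at row 215. The base with its spigot stays behind at (321.5,242). Carry to the slim peg.

Converted, 0.164 m / 0.25 = 0.656, 0.0347 m / 0.25 = 0.1388.

```bash
for i in 1 2 3; do echo '[{"tx":0.0276,"ty":0.1312,"aperture":0},{"tx":0.0556,"ty":0.2624,"aperture":0},{"tx":0.0832,"ty":0.3936,"aperture":0},{"tx":0.1108,"ty":0.5248,"aperture":0},{"tx":0.1388,"ty":0.656,"aperture":0}]' > rows.txt && python3 -m pendant rows.txt|grep ee_pos; done; echo '[{"tz":0.06,"aperture":0},{"tz":0.12,"aperture":0},{"tz":0.16,"aperture":0},{"tz":0.176,"aperture":0},{"tz":0.176,"aperture":0}]' > rows.txt && python3 -m pendant rows.txt;echo '[{"aperture":0},{"aperture":0},{"aperture":0}]' > rows.txt && python3 -m pendant rows.txt|grep -E 'ee_pos|wrist|open'; python3 - <<'E'
from h import *
s=snap('side','u.png').astype(int)
for z in(.05,.067,.113):print(proj('side',[.482,.290,z]))
for v in range(136,166,2): print(v,' '.join('%3d'%x for x in s[v,286:316,1]))
E
```

```text
ee_pos: [0.5497, -0.0368, 0.1119]
ee_pos: [0.5151, 0.1272, 0.1121]
ee_pos: [0.4805, 0.291, 0.1121]
time: 20.12
ee_pos: [0.4809, 0.289, 0.0679]
tcp_rot: [-179.9, -0.2, 180.0]
wrist_force: [-0.2, 0.1, -5.5]
opening: 0.0579
grasp_force: 109.2
ee_pos: [0.4823, 0.2899, 0.0708]
wrist_force: [-0.2, -0.0, -4.2]
opening: 0.0576
[300.55166692 160.49622413]
[300.53466739 156.14892613]
[300.48899278 144.18940844]
136  94  79  69  68  85  97 100  92  87  60   8   2  10  18  20  17   4  15   2  85 110 114 110 109 113 113 112 106 111 107
138 124 128 128 125 125 123 122 124 131 100  16  14   9   1   4   0  17   7  47 111 132 128 130 122 110 112 108 109 112 105
140 122 120 125 121 126 122 127 112 114  82   7  32  40  25   4   9   3   0  42 102 108 103 105 109 106 105 104 103 107 104
142 104 101 106 107 105 109 103 111 114  82  13  17  33  20  28  25  10  21  37  86 107 108 107 107 105 108 110 106 109 109
144 109 103 102 106 109 114 104 106 114  72   0   1  17   0  14   5   4  26  37  80 100  93  96 102 109 113 109 109 104 107
146 110 108 107 109 110 111  80  45  57  62  69  51  13   9   0  22  43  53
[... 464 characters left out ...]
  61  52  37  25  17  32  50  46  43  51  50  45  47 108 131 127 125 123 123 119
156 115 119 122 124 126 124 104  58  47  40  55  57  48  43  40  38  49  41  44  43  40  38  57 108 124 122 122 122 119 122
158 124 122 121 121 124 123 127 127 133 122  77  59  44  38  37  42  41  23  65  83 114 130 130 119 123 118 119 126 125 125
160 123 120 123 120 126 124 124 122 124 123 123 127 128 130 114 118 124 127 123 124 126 121 122 116 123 121 124 125 122 127
162 117 126 121 125 123 118 123 123 122 125 122 123 128  95  58  61 108 125 120 122 122 122 124 123 125 127 113 107 104 104
164 118 126 123 123 124 123 122 123 123 127 118 124 127 104  74  79 115 126 123 120 129 128 113 105 110 107 108 109 110 110
```

Sleeve edges 292.0 to 308.7, centre 300.4; the peg shows at 300.5. Aligned, so lower.

Converted, 0.053 m / 0.25 = 0.212, 0.05 m / 0.25 = 0.2.

```bash
echo '[{"tz":0.052,"aperture":0},{"tz":0.104,"aperture":0},{"tz":0.156,"aperture":0},{"tz":0.2,"aperture":0},{"tz":0.212,"aperture":0}]' > rows.txt && python3 -m pendant rows.txt|grep -E 'ee_pos|wrist'; echo '[{"aperture":0},{"aperture":0},{"tz":0.004,"aperture":0},{"tz":0.008,"aperture":0},{"tz":0.016,"aperture":0}]' > rows.txt && python3 -m pendant rows.txt|grep -E 'ee_pos|wrist';  echo '[{"tz":0.004,"aperture":0},{"tz":0.006,"aperture":0},{"tz":0.008,"aperture":0},{"tz":0.008,"aperture":0}]' > rows.txt && python3 -m pendant rows.txt|grep -E 'ee_pos|wrist'
```

```text
ee_pos: [0.4804, 0.289, 0.0135]
wrist_force: [-0.2, -0.2, -5.9]
ee_pos: [0.4823, 0.2902, 0.0136]
wrist_force: [0.2, -0.4, -4.5]
ee_pos: [0.4818, 0.2899, 0.0116]
wrist_force: [-3.7, -2.4, 3.0]
```

Seated at the expected height. Release, lift, and re-measure the base while the arm is away.

Converted, -0.13 m / 0.25 = -0.52, -0.12 m / 0.25 = -0.48.

```bash
echo '[{"aperture":0.07},{"aperture":0.085},{"aperture":0.085},{"aperture":0.085},{"aperture":0.085}]' > rows.txt && python3 -m pendant rows.txt|grep -E 'wrist|open|grasp'; echo '[{"tz":-0.08,"aperture":0.085},{"tz":-0.2,"aperture":0.085},{"tz":-0.36,"aperture":0.085},{"tz":-0.48,"aperture":0.085},{"tz":-0.52,"aperture":0.085}]' > rows.txt && python3 -m pendant rows.txt|grep ee_pos
python3 - <<'E'
from h import *
np.set_printoptions(precision=4,suppress=True)
s=snap('side','v.png').astype(int); t=snap('top','v2.png').astype(int)
w=t[176:218,356:400]; m=((w[...,2]-w[...,0]<9)).astype(np.uint8)
nn,l,st,c=cv2.connectedComponentsWithStats(m); i=1+np.argmax(st[1:,4])
cs=max(cv2.findContours((l==i).astype(np.uint8),cv2.RETR_EXTERNAL,cv2.CHAIN_APPROX_NONE)[0],key=len)
(x,y),r=cv2.minEnclosingCircle(cs); print('flange',onz('top',x+356,y+176,.01),r*2+1,(x+356,y+176))
print('spigot expected',proj('top',[.586,-.202,.028]),proj('side',[.586,-.202,.028]))
for v in range(188,206,1): print(v,' '.join('%3d'%q for q in t[v,366:392,1]))
print('slim tip',proj('side',[.482,.29,.056]))
for v in range(154,178,2): print(v,' '.join('%3d'%q for q in s[v,286:316,1]))
E
```

```text
wrist_force: [-0.6, 1.1, 0.7]
opening: 0.0849
grasp_force: 0.0
ee_pos: [0.4833, 0.2908, 0.1463]
flange [ 0.5863 -0.2032  0.01  ] 27.99638557434082 (377.86170196533203, 197.09574508666992)
spigot expected [378.2933 195.9183] [321.6936 237.5762]
188 109 105 104 106 107 108 108 107 105 106 107 106 107 106 108 109 109 108 109 107 102  97  95 109 121 121
189 108 105 106 107 106 107 107 109 108 108 108 107 107 108 106 108 108 108 108 109 106 100  93 104 117 120
190 107 105 104 106 108 105 109 108 107 108 108 106 109 107 108 107 107 107 107 109 108 106  99  97 106 118
191 104 106 105 106 107 107 107 106 107 105 107 109 109 108 109 108 107 108 109 108 107 108 106  95  94 106
192 103 106 108 107 107 105 105 104 102 103 107 108 108 108 107 108 109 109 108 109 109 108 106  98  86  91
193 102 108 109 107 108 106 102  99  96  97 101 104 105 104 106 106 108 108 108 108 109 108 107 102  90  87
194 105 107 108 110 108 107 101  95  96  97  96 100 103 104 100 101 104 107 109 109 109 110 109 106  95  88
195 105 107 108 109 109 106 104  98  97  93  96 103 105 105  97  88  94 104 108 109 109 110 109 107 
[... 1904 characters left out ...]
  53  59  52  55  52  55  56  52  52  48  49  45  57  97 111 108 102 119 126 126
168 118 124 122 126 125 129  92  49  50  51  58  56  55  50  57  54  54  48  50  47  51  29  58  97 112 109 105 110 108 110
170 118 115 121 125 124 153 123  54  51  48  58  55  57  50  59  57  57  52  56  50  47  36  73 121 122 105 107 108 104 105
172 123 120 123 121 112 135 121  69  43  51  48  49  50  58  51  51  54  53  48  44  36  41 144 154 117 107 116 124 121 126
174 121 121 121 126  93  60  79  89 108 109 116 114  94  88  81  82  87 105 112 114 109  88  73  58  90 119 127 121 123 116
176 125 119 123 123 132  98  60  73  67  70  83  89  91  92  87  90  88  81  88  67  61  63  61 113 127 124 125 120 124 124
```

Sleeve stands down on its foot (top edge at row 160, as projected). The base hasn't moved (spigot at (378.4,196)). Go for it.

Converted, -0.164 m / 0.25 = -0.656, -0.1312 m / 0.25 = -0.5248.

```bash
for i in 1 2 3; do echo '[{"tx":-0.0276,"ty":-0.1312,"aperture":0.05},{"tx":-0.0556,"ty":-0.2624,"aperture":0.05},{"tx":-0.0832,"ty":-0.3936,"aperture":0.05},{"tx":-0.1108,"ty":-0.5248,"aperture":0.05},{"tx":-0.1388,"ty":-0.656,"aperture":0.05}]' > rows.txt && python3 -m pendant rows.txt|grep ee_pos; done; echo '[{"tz":0.12,"aperture":0.05},{"tz":0.24,"aperture":0.05},{"tz":0.36,"aperture":0.05},{"tz":0.44,"aperture":0.05},{"tz":0.496,"aperture":0.05}]' > rows.txt && python3 -m pendant rows.txt|grep -E 'ee_pos|wrist|open'; echo '[{"aperture":0.05},{"tz":0.012,"aperture":0.05},{"tz":0.024,"aperture":0.05},{"tz":0.032,"aperture":0.05},{"tz":0.032,"aperture":0.05}]' > rows.txt && python3 -m pendant rows.txt|grep -E 'ee_pos|wrist'; python3 -c "
from h import *
print(tip(-.235,'w.png'))"
```

```text
ee_pos: [0.5158, 0.1243, 0.1386]
ee_pos: [0.5505, -0.0397, 0.1386]
ee_pos: [0.5853, -0.2036, 0.1384]
ee_pos: [0.5833, -0.2014, 0.0114]
wrist_force: [-0.9, 0.7, -0.0]
opening: 0.0501
ee_pos: [0.5862, -0.2022, 0.0092]
wrist_force: [-0.2, 0.4, 0.6]
((np.float64(321.0), np.float64(245.5)), array([ 0.58600047, -0.235     ,  0.02368713]))
```

Converted, 0.003 m / 0.25 = 0.012, 0.0015 m / 0.25 = 0.006.

```bash
echo '[{"tz":0.006,"aperture":0.05},{"tz":0.012,"aperture":0.05},{"tz":0.012,"aperture":0.05},{"tz":0.012,"aperture":0.05}]' > rows.txt && python3 -m pendant rows.txt|grep -E 'ee_pos|wrist'; echo '[{"aperture":0.0},{"aperture":0.0},{"aperture":0.0},{"aperture":0.0},{"aperture":0.0}]' > rows.txt && python3 -m pendant rows.txt 100;echo '[{"tz":-0.04,"aperture":0},{"tz":-0.08,"aperture":0},{"tz":-0.12,"aperture":0},{"tz":-0.18,"aperture":0},{"tz":-0.24,"aperture":0}]' > rows.txt && python3 -m pendant rows.txt; echo '[{"aperture":0},{"aperture":0},{"aperture":0}]' > rows.txt && python3 -m pendant rows.txt|grep -E 'ee_pos|rot|wrist|open'; python3 - <<'E'
from h import *
s=snap('side','x.png').astype(int)
for z in(.06,.074):print(proj('side',[.5862,-.2025,z]))
for v in range(214,248,2): print(v,' '.join('%3d'%x for x in s[v,302:344,1]))
E
```

```text
ee_pos: [0.5859, -0.2021, 0.0059]
wrist_force: [0.2, -0.9, 0.3]
time: 25.4
ee_pos: [0.586, -0.2021, 0.0064]
tcp_rot: [-180.0, 0.0, 180.0]
wrist_force: [-1.2, 1.2, 3.8]
opening: 0.0102
grasp_force: 98.0
time: 25.82
ee_pos: [0.5857, -0.2021, 0.067]
tcp_rot: [180.0, -0.0, 180.0]
wrist_force: [0.2, 0.3, -3.6]
opening: 0.0102
grasp_force: 97.9
ee_pos: [0.5857, -0.202, 0.0653]
tcp_rot: [180.0, -0.0, 180.0]
wrist_force: [-0.2, 0.1, -5.4]
opening: 0.0103
[321.960826   227.46286966]
[322.05126892 222.91616135]
214 132 129 131 128 133 127 125 132 130 132 133 135 133 135 139 110  82  51   0   0  13   2  14  23  84 112  95  80  80  84  88  89  87  87  83  90  90  79  83  90  85  76
216 133 137 133 131 134 129 132 136 134 129 132 129 131 130 128 115  83  41   0   0  13  12  25  45  64  84  87  88  85  86  93  91  93  59  31  41  34  29  66  78  76  81
218 136 131 133 133 129 129 134 134 133 127 119 117 111 117 118 100  78  45   7  16   5  10  16  40  69  95 103  97  93  90  90  89  86  48  33  48  45  35  69  79  80  77
220 125 126 126 134 134 135 135 115 108 114 116 113 117 117 117 109  76  36  
[... 1630 characters left out ...]
 116 120 115
240 130 134 135 131 136 137 130 136 138 134 126 136 130 131 156 151 131 133 133 122 108 110 111 113 113 119 113 113 120 117 120 116 118 115 114 118 118 115 118 115 115 119
242 134 133 134 133 135 135 131 135 139 134 134 138 133 139 159 145 133 135 133 134 130 134 124 110 117 118 117 114 119 116 118 117 112 116 115 116 116 118 115 115 117 113
244 131 136 130 136 131 134 134 134 136 134 136 133 133 151 152 142 131 133 131 135 127 138 134 130 128 129 129 113 108 114 119 116 113 112 127 120 111 108 128 133 130 132
246 136 133 136 136 136 133 135 135 133 142 132 139 137 162 159 135 128 139 138 138 131 128 122 125 123 140 128 109 109 111 112 124 136 133 130 132 134 130 133 132 128 130
```

Base held, level (5.4 N). Carry it to the dish and lower.

Converted, 0.1115 m / 0.25 = 0.446, 0.0905 m / 0.25 = 0.362.

```bash
echo '[{"tx":0.088,"ty":0.072,"aperture":0},{"tx":0.18,"ty":0.144,"aperture":0},{"tx":0.268,"ty":0.216,"aperture":0},{"tx":0.356,"ty":0.288,"aperture":0},{"tx":0.446,"ty":0.362,"aperture":0}]' > rows.txt && python3 -m pendant rows.txt|grep ee_pos; echo '[{"aperture":0},{"aperture":0},{"tz":0.04,"aperture":0},{"tz":0.08,"aperture":0},{"tz":0.12,"aperture":0}]' > rows.txt && python3 -m pendant rows.txt|grep -E 'ee_pos|wrist'; echo '[{"aperture":0},{"aperture":0},{"aperture":0}]' > rows.txt && python3 -m pendant rows.txt|grep -E 'ee_pos|rot|wrist'; python3 - <<'E'
from h import *
s=snap('side','y.png').astype(int)
print('base edges at z.03',proj('side',[.4345,-.112,.03]),proj('side',[.5145,-.112,.03]),'dish',proj('side',[.4205,-.112,.018]),proj('side',[.5285,-.112,.018]))
for v in range(202,242,2): print(v,' '.join('%3d'%x for x in s[v,262:310,1]))
E
```

```text
ee_pos: [0.4727, -0.1108, 0.0646]
ee_pos: [0.4745, -0.1119, 0.0342]
wrist_force: [0.6, 0.0, -4.8]
ee_pos: [0.4744, -0.1118, 0.0356]
tcp_rot: [180.0, -0.0, 180.0]
wrist_force: [-0.2, -0.1, -3.8]
base edges at z.03 [271.1287396  218.41636886] [298.63649733 219.56487896] dish [266.49495427 221.81599065] [303.47560848 223.37604857]
202 123 126 123 128 126 125 124 128 127 131 123 127 122 128 131 104  39   0   5   1  14   5   2  18  11  10  35 118 136 132 138 132 129 131 125 125 129 127 128 130 128 123 127 124 129 127 112 108
204 130 127 133 125 126 129 130 126 126 130 129 130 126 125 126 138  85   0  14  14   6  18  22   0   0   1  18 111 133 127 126 126 126 127 128 129 128 124 123 126 125 124 126 128 130 113 112 110
206 125 127 127 128 128 131 126 129 124 127 127 129 127 128 130 134 116  80  55  25   5  12  21   2   4  21  41 111 139 128 129 127 129 130 124 123 125 128 127 130 126 128 133 116 113 111 113 110
208 127 127 126 127 129 126 128 124 129 128 127 127 123 126 128 127 129 138 104  42  16  22   0   1  26  40  26 105 138 130 124 127 123 127 125 129 128 124 130 130 131 121 109 112 11
[... 2449 characters left out ...]
 113 113 116 116 114 115 113 118 117 119 119 101  86  65  51  59  70  60  61 113 137 130 129 127 125 126 133 131
236 132 130 131 129 126 132 132 137 106  63  93 110  95  76  65  88 113  92  57  51  45  56  51  55  55  50  59  63  57  49  63  69  69  68  66  56 117 146 137 133 135 130 136 134 131 130 134 130
238 130 131 132 132 133 130 131 130 135 136 107  76  88  91  87  84  76  75  76  72  73  77  67  71  67  70  75  64  67  67  64  63 112 141 137 131 130 130 127 132 134 127 133 135 130 133 128 124
240 131 127 132 133 133 131 131 127 130 133 130 100  79  87  88  75  66  72  70  74  71  71  65  70  63  65 120 145 141 141 131 132 128 127 126 127 130 131 134 130 130 133 131 133 127 133 131 131
```

Base edges 270.5 to 298.5 are centred in the dish's 265.5 to 303. Final lowering.

Converted, 0.02 m / 0.25 = 0.08, 0.016 m / 0.25 = 0.064.

```bash
echo '[{"tz":0.032,"aperture":0},{"tz":0.064,"aperture":0},{"tz":0.08,"aperture":0},{"tz":0.08,"aperture":0},{"tz":0.08,"aperture":0}]' > rows.txt && python3 -m pendant rows.txt|grep -E 'ee_pos|wrist'; echo '[{"tz":0.004,"aperture":0},{"tz":0.008,"aperture":0},{"tz":0.012,"aperture":0},{"tz":0.016,"aperture":0},{"tz":0.016,"aperture":0}]' > rows.txt && python3 -m pendant rows.txt|grep -E 'ee_pos|wrist'; echo '[{"tz":0.004,"aperture":0},{"tz":0.008,"aperture":0},{"tz":0.008,"aperture":0}]' > rows.txt && python3 -m pendant rows.txt|grep -E 'ee_pos|wrist'
```

```text
ee_pos: [0.4741, -0.1115, 0.0154]
wrist_force: [0.1, -0.1, -4.7]
ee_pos: [0.4743, -0.1116, 0.0117]
wrist_force: [-0.7, 0.9, -5.0]
ee_pos: [0.4743, -0.1116, 0.0097]
wrist_force: [-0.4, -1.2, -4.8]
```

Converted, 0.001 m / 0.25 = 0.004, 0.0005 m / 0.25 = 0.002.

```bash
echo '[{"tz":0.002,"aperture":0},{"tz":0.004,"aperture":0},{"tz":0.004,"aperture":0}]' > rows.txt && python3 -m pendant rows.txt|grep -E 'ee_pos|wrist'; echo '[{"tz":0.002,"aperture":0},{"tz":0.004,"aperture":0},{"tz":0.004,"aperture":0}]' > rows.txt && python3 -m pendant rows.txt|grep -E 'ee_pos|wrist'
```

```text
ee_pos: [0.4744, -0.1116, 0.0089]
wrist_force: [-0.7, -0.3, -3.5]
ee_pos: [0.4745, -0.1116, 0.0089]
wrist_force: [-5.4, 0.8, 6.1]
```

Resting on the dish floor. Release, lift off, and move aside so the top camera sees everything.

Converted, -0.17 m / 0.25 = -0.68, 0.14 m / 0.25 = 0.56.

```bash
echo '[{"aperture":0.02},{"aperture":0.04},{"aperture":0.05},{"aperture":0.05},{"aperture":0.05}]' > rows.txt && python3 -m pendant rows.txt|grep -E 'wrist|open|grasp'; echo '[{"tz":-0.08,"aperture":0.05},{"tz":-0.2,"aperture":0.05},{"tz":-0.36,"aperture":0.05},{"tz":-0.52,"aperture":0.05},{"tz":-0.68,"aperture":0.05}]' > rows.txt && python3 -m pendant rows.txt|grep ee_pos
echo '[{"tx":0.08,"ty":0.08,"tz":-0.04,"aperture":0.05},{"tx":0.16,"ty":0.2,"tz":-0.04,"aperture":0.05},{"tx":0.24,"ty":0.32,"tz":-0.04,"aperture":0.05},{"tx":0.32,"ty":0.44,"tz":-0.04,"aperture":0.05},{"tx":0.4,"ty":0.56,"tz":-0.04,"aperture":0.05}]' > rows.txt && python3 -m pendant rows.txt|grep ee_pos
python3 - <<'E'
from h import *
t=snap('top','z.png')[160:260,190:430]; s=snap('side','z2.png')[145:275,250:380]
c=np.zeros((600,720,3),np.uint8); c[:300]=cv2.resize(t,(720,300),interpolation=cv2.INTER_CUBIC); c[300:,:300]=cv2.resize(s,(300,300),interpolation=cv2.INTER_CUBIC)
c[300:,310:]=cv2.resize(s[10:90,20:130],(410,300),interpolation=cv2.INTER_CUBIC)
cv2.imwrite('pics/z1.png',cv2.convertScaleAbs(c,alpha=1.7))
E
```

```text
wrist_force: [-0.5, -0.4, 0.0]
opening: 0.0503
grasp_force: 0.0
ee_pos: [0.474, -0.1115, 0.1796]
ee_pos: [0.3734, 0.0293, 0.188]
```

View pics/z1.png

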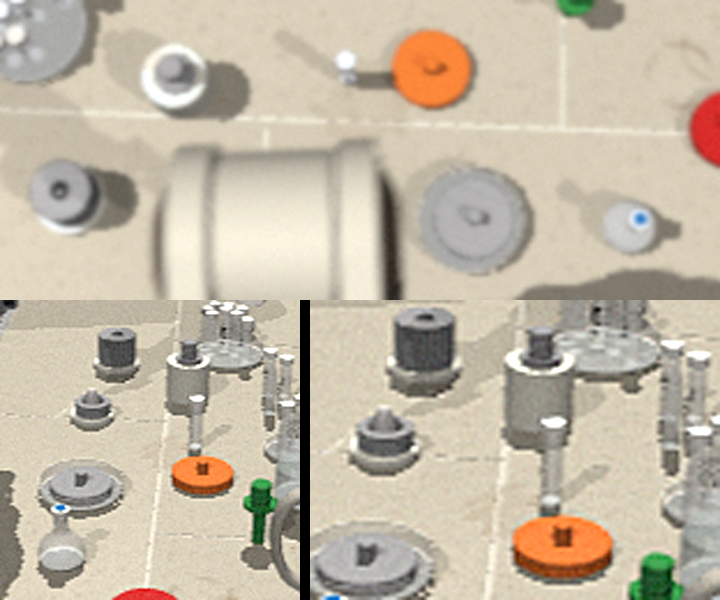

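The plunger hangs in the block, and the ring and sleeve are down on their pegs. The base lies central and flat in the dish (top view (347.5,232)), and the flask and vial haven't moved. Hand in.

```bash
echo '[{"aperture":0.05},{"aperture":0.05},{"aperture":0.05}]' > rows.txt && python3 -m pendant rows.txt|head -2; python3 -c "
from workcell import bot
print(bot.job_done())"
```

```text
time: 30.43
ee_pos: [0.3749, 0.0278, 0.1878]
the job is handed in; nothing more can be done
None
```

The die is taken apart, every part rests in its place (plunger in the block, ring and sleeve on their pegs, base in the dish), the flask and vial stayed put, and the job was handed in at about 30 s with no verdict returned.

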